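# Contact test of a speaker terminal cup

### The job

On the speaker-parts test jig, turn the black clamp knob about a quarter turn anticlockwise to unlock the parked carriage, slide the carriage along until its plunger stands centred over the spring-terminal cup (not the port tube or the tweeter), then press the plunger down 22 mm, so that the mark ring on its stem just reaches the sleeve and the brass contact bears on the cup. Finish while still holding the plunger down there; do not disturb the parts in the tray or press on the tweeter, and leave the other things on the bench where they are.

Things in the scene. Friction and masses are not known exactly. Their poses are not given: they have to be found in the camera images.
- jig: aluminium base plate of the test jig, fixed, 220 x 370 x 12 mm. Origin at bench level; x points away from the robot across the plate (-95 to +125 mm), y to the left along the slide rail (-190 to +180 mm), z up. A grey carriage slides along +y; the parts tray (black lips 6 mm high) lies on the robot's side along x = -45 mm, y -93 to +143 mm.
- carriage (a joint): travel of the grey carriage along the jig's +y (m): 0 = parked at the jig's -y end, stop at 0.24. About 3 N of friction; stays where it is left. Blocked by a half-moon cam under the knob, which bears on a fixed steel post, until the clamp is past about 0.9 rad. It may be slid by the gripped knob. Knob (jig x +75 mm) and plunger (jig x -45 mm) are both at jig y = -125 mm + travel.
- clamp (a joint): angle of the clamp knob (rad), 0 = locked, grows anticlockwise seen from above, stop at 1.5. Friction about 0.06 N m; it stays where it is left. Starts between 0 and 0.25.
- knob_grip (a point): point on the clamp knob's vertical axis at the height to grip, 92 mm above the bench. The knob is a black upright bar 48 mm long, 12 mm thick, from 66 to 104 mm above the bench. This point's x axis lies along the bar (along the jig's x when the clamp is 0) and turns with it. Under it is a flat half-moon steel cam, radius 40 mm, top 58 mm above the bench.
- plunger (a joint): how far the plunger is pressed down (m), 0 = up, stop at 0.030. A spring pushes it back up: about 3 N to start, +0.2 N per mm; after 14 mm the sprung brass nose meets the terminal cup and adds about 1 N + 0.5 N per mm: about 12 N in all at 22 mm. It rises when let go.
- head_top (a point): centre of the top of the plunger's black mushroom head (diameter 36 mm, flat top 28 mm wide), 163 mm above the bench when up; it moves straight down when pressed. Steel stem 12 mm thick with a dark rubber ring whose lower edge is 22 mm above the sleeve top when the plunger is up.
- nose: round brass contact nose under the plunger, 14 mm in diameter, itself sprung (20 mm of give). Origin at the centre of its lower face, 56 mm above the bench when up.
- terminal_cup: spring-terminal cup to be tested: black round dish, flange 62 mm across, a raised square block 24 x 24 mm in the middle, two small grey push tabs on one side, four steel screw heads on the flange. 30 mm high; top 42 mm above the bench. Origin: centre of its underside, resting loose on the jig plate in the tray, in any of the three places. 60 to 130 g.
- port_tube: bass-port tube: black flanged ring 62 mm in diameter, 30 mm high, open through the middle (bore about 44 mm). Origin: centre of its underside. In the tray; leave alone.
- tweeter: dome tweeter: round, flange 62 mm in diameter, smooth grey dome 26 mm wide in the middle, 33 mm high. Origin: centre of its underside. In the tray; fragile, leave alone.
- screwdriver: screwdriver lying on the bench beside the jig; leave it.
- spool: grey spool 54 mm in diameter, 50 mm high, standing on the bench; leave it.
- woofer: dark steel loudspeaker driver 104 mm in diameter, 50 mm high under its cone cap, paper cone up, lying on the bench; leave it.
- screw_jar: clear jar 56 mm in diameter, 70 mm high, on the bench; leave it.
- volume_knob: small aluminium volume-knob cap 34 mm in diameter, 18 mm high, on the bench; leave it.
- carriage_top (a point): top of the carriage's column, 114 mm above the bench, at jig x = +11 mm. The carriage: block 95 x 60 mm (jig x 0 to 95 mm), top 50 mm above the bench; upright column 22 x 50 mm at jig x 0 to 22 mm; and an arm 34 mm wide, top 113 mm, from the column towards the robot, carrying the plunger in a sleeve (sleeve top 115 mm).
Things that resemble listed ones, but are neither listed nor needed, are in the scene too. Leave any blue or pink look-alike of the terminal_cup alone.

How it is judged:
By the outcome, as a careful person would: the job done as asked, in the order asked, and still so for the second after the job is handed in, while the arm keeps its last pose, push and grip.
It also fails if it takes over 51 s, if anything falls off the work surface, if the arm or the gripper's body presses on something with over 40 N, if the wrist force passes 120 N, or if a joint passes its speed limit or range.

### The arm

A 6-joint arm with a two-finger parallel gripper is mounted at the origin on the work surface. World frame = base frame: x ahead of the robot, y to its left, z up, the work surface at z = 0. Lengths are in mm, angles in degrees, forces in N, time in s.
With the tool pointing down it reaches from about 300 to 850 mm from the base axis. Payload 4.2 kg.
Tool frame: the origin (TCP) lies between the finger pads; the fingertips stand 25 mm ahead of it and the grasp point (between the pads) lies 6 mm ahead of it; x points along the fingers, y is the direction in which the jaws open and shut, and the axes are right-handed (so a half turn about x gives the same grasp; the last joint's range is limited). The gripper opens to 91 mm and grips with 3 to 60 N. Pads are 32 mm wide; open, the fingers measure 118 mm over their backs; the gripper's body (76 mm by 178 mm) begins 60 mm behind the grasp point.
Start: joints at [-1.146, 18.312, 89.639, -0, 72.044, -1.146], TCP at [575.017, 0, 202.076] pointing down, gripper open.
Joint ranges: [-177.97, 177.97], [-48.28, 115.42], [12.27, 149.76], [-77.06, 257.06], [2.81, 150.46], [-146.56, 146.56]. Speed limits (degrees/s): [147.25, 147.25, 180, 180, 180, 180].

### API

Orientations are given as [roll, pitch, yaw] about the fixed x, y, z axes, in that order (R = Rz(yaw) Ry(pitch) Rx(roll)).
In Python, from workcell import env gives the robot as it stands.
- The arm moves only by the tool jog_arm, never from a script. Its argument "plan" is one flat list of numbers, 4 for each row, row after row: the shift along the tool's x, y, z in cm, then the turn about the tool's x in units of 6 degrees (1.0 is 6 degrees). In form: [tx, ty, tz, turn, tx, ty, tz, turn, ...]. A call has 1 to 12 rows; each row shifts and turns the commanded pose from where the row before left it, along the tool's axes as they then stand; what a row does not reach is not made up. A row lasts 1/12 s, in which the tool goes at most 41.7 mm and 7.16 degrees, less where a joint would pass 70% of its speed; a pose out of reach is approached as far as the arm can. A call with a gripper value outside its range is refused whole. "claw" is the finger opening in cm, from 0 to 9.12, set as the call begins (left out, the last holds). The fingers move at their own pace and stop on an object; "newtons" is the grip in N (left out, the last holds). Time passes only in rows, so rows that do not move let the fingers close. It gives the time, the measured TCP pose, the force and the opening at its end, in the units of the state.
- env.state(): the state, without advancing time (a new reading comes with each control period).
- env.grab_frame(name): name is "scene" or "side" or "wrist"; returns the picture (480x640x3 uint8, red, green, blue); there is no depth.
- env.calibration(name): a dict with "vertical_fov" (degrees; the focal length in pixels is half the picture's height over the tangent of half this angle, whatever the lens; pixels are square), "cx", "cy" (the principal point, pixels), "origin" and "orientation" of the camera in the world; the wrist camera has in their place "T_tool_cam" (4x4, takes a point from camera to tool coordinates, whose origin is the TCP and whose axes are the tool frame's). Camera axes: x right, y down, z forward; pixel columns grow to the right and rows downward; lengths in mm; the calibration is good to about 2 mm. A picture is of the moment at which its call begins: read the wrist's pose just before it. calibration takes no time and is no camera call.
- env.job_done(): hands the job in, once; it reports no verdict.
The state is a dict: "time_s": time; "qpos": joint angles; "qvel": joint speeds; "effort": joint torques, N m; "ee_pos": TCP position; "ee_rot": TCP orientation; "force": force on the tool from outside, world axes, zero at the start; "torque": the same for the moment, N m; "gripper_width": finger opening in mm.
Only numpy, scipy, OpenCV 4.12 (cv2) and the standard library are available. Lean on these libraries where they do the work, as an engineer would, in place of code of your own. Each camera call takes 0.05 s, during which the arm holds its last target.

## Working session

There is one attempt and no reset: what is moved stays moved. The work goes in short steps, Python scripts to look and compute and a tool call to move; the robot and the scene stay as the last step left them, time stands still between calls to the robot, and variables do not carry over. Pictures are saved under pics/ and viewed, and the job is handed in when it is done.

Besides the shell and the picture viewer there is one more tool, called after "Call:" in YAML: its name, and indented under it one key for each argument. jog_arm: Moves the arm, as the interface text tells. Its arguments: {"type":"object","properties":{"plan":{"type":"array"},"claw":{"type":"number"},"newtons":{"type":"number"}},"required":["plan"]}

```bash
ls; mkdir -p pics; python3 - <<'E'
from workcell import env
import cv2
print(env.state())
for n in("scene","side","wrist"):
    print(n,env.calibration(n))
    cv2.imwrite(f"pics/{n}0.png",env.grab_frame(n)[:,:,::-1])
E
```

```text
pics
{'time_s': 0.0, 'qpos': array([-1.14402542e+00,  1.83531810e+01,  8.97050399e+01, -4.87477869e-04,
        7.20436392e+01, -1.14572101e+00]), 'qvel': array([-0.06877645,  0.06028259,  0.07517911, -0.01659424,  0.0322612 ,
        0.02961373]), 'effort': array([-5.01459035e-04, -4.12465632e+01, -2.31973493e+01,  7.28826877e-02,
        4.58198413e-02, -1.41870069e-04]), 'ee_pos': array([5.74487181e+02, 2.71630665e-02, 2.01214116e+02]), 'ee_rot': array([-90.88502573,  89.8981388 , 179.11682056]), 'force': array([-1.16564971,  1.14792056, -0.12376035]), 'torque': array([-0.00379947, -0.03305972, -0.01594631]), 'gripper_width': 90.69578653929716}
scene {'vertical_fov': 48.731085799095965, 'cx': 317.8574287259456, 'cy': 242.35393274609308, 'origin': array([917.91303487, 836.71468727, 741.00433537]), 'orientation': array([-124.3238275 ,   -1.43759485,  153.18186548])}
side {'vertical_fov': 54.90354457663578, 'cx': 319.65120924078127, 'cy': 237.0614441755463, 'origin': array([  85.4891319 , -823.40602558,  832.56531967]), 'orientation': array([-127.22266666,   -0.80257039,  -23.47866484])}
wrist {'vertical_fov': 61.15192102949791, 'cx': 323.9980132696544, 'cy': 226.64993401095262, 'T_tool_cam': array([[ 1.37630668e-04, -2.82640493e-01,  9.59225903e-01,
        -1.83577447e+02],
       [ 9.99999981e-01, -9.64978586e-05, -1.71914528e-04,
        -3.99990553e-01],
       [ 1.41153252e-04,  9.59225908e-01,  2.82640474e-01,
        -7.97776195e+01],
       [ 0.00000000e+00,  0.00000000e+00,  0.00000000e+00,
         1.00000000e+00]])}
```

View pics/scene0.png

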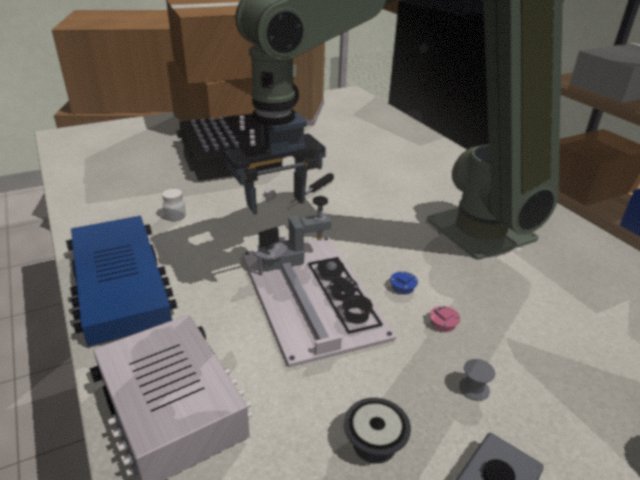

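View pics/side0.png

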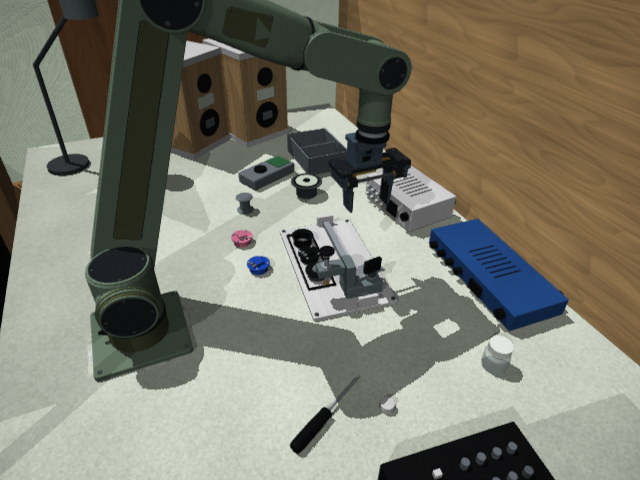

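View pics/wrist0.png

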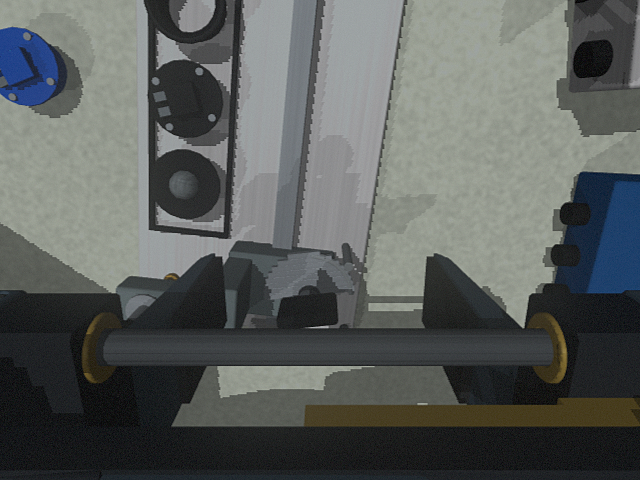

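```bash
cat > h.py <<'E'
from workcell import env
import numpy as np, cv2
from scipy.spatial.transform import Rotation as R
def K(c):
    f=240/np.tan(np.radians(c["vertical_fov"]/2)); return np.array([[f,0,c["cx"]],[0,f,c["cy"]],[0,0,1]])
def pose(n,s=None):
    c=env.calibration(n)
    if n=="wrist":
        s=s or env.state(); T=np.eye(4); T[:3,:3]=R.from_euler("xyz",s["ee_rot"],degrees=True).as_matrix(); T[:3,3]=s["ee_pos"]
        T=T@np.array(c["T_tool_cam"]); return K(c),T[:3,:3],T[:3,3]
    return K(c),R.from_euler("xyz",c["orientation"],degrees=True).as_matrix(),np.array(c["origin"])
def ray(n,p,s=None):
    k,r,o=pose(n,s); d=r@np.linalg.solve(k,[p[0],p[1],1]); return o,d/np.linalg.norm(d)
def onz(n,p,z,s=None):
    o,d=ray(n,p,s); return o+d*(z-o[2])/d[2]
def proj(n,P,s=None):
    k,r,o=pose(n,s); q=k@(r.T@(np.array(P)-o)); return q[:2]/q[2]
def tri(rays):
    A=np.zeros((3,3));b=np.zeros(3)
    for o,d in rays:
        m=np.eye(3)-np.outer(d,d);A+=m;b+=m@o
    x=np.linalg.solve(A,b); return x,[np.linalg.norm((np.eye(3)-np.outer(d,d))@(x-o)) for o,d in rays]
def crop(f,out,x0,y0,x1,y1,k):
    im=cv2.imread(f)[y0:y1,x0:x1]; cv2.imwrite(out,cv2.resize(im,None,fx=k,fy=k,interpolation=cv2.INTER_CUBIC))
E
python3 - <<'E'
from h import *
s=env.state(); print(R.from_euler("xyz",s["ee_rot"],degrees=True).as_matrix().round(3))
crop("pics/wrist0.png","pics/wc0.png",110,0,430,340,1.76 and 1.75)
crop("pics/side0.png","pics/sc0.png",270,205,410,325,5)
crop("pics/scene0.png","pics/cc0.png",235,185,405,365,3.3)
E
```

```text
[[-0.001  1.     0.   ]
 [ 0.     0.    -1.   ]
 [-1.    -0.001 -0.   ]]
```

View pics/wc0.png

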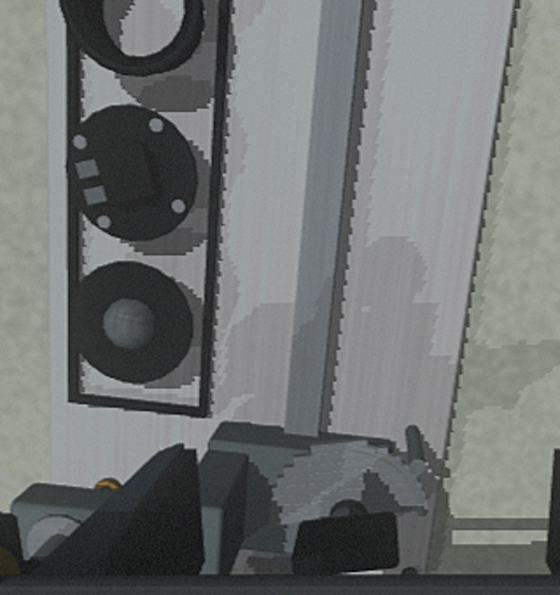

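View pics/sc0.png

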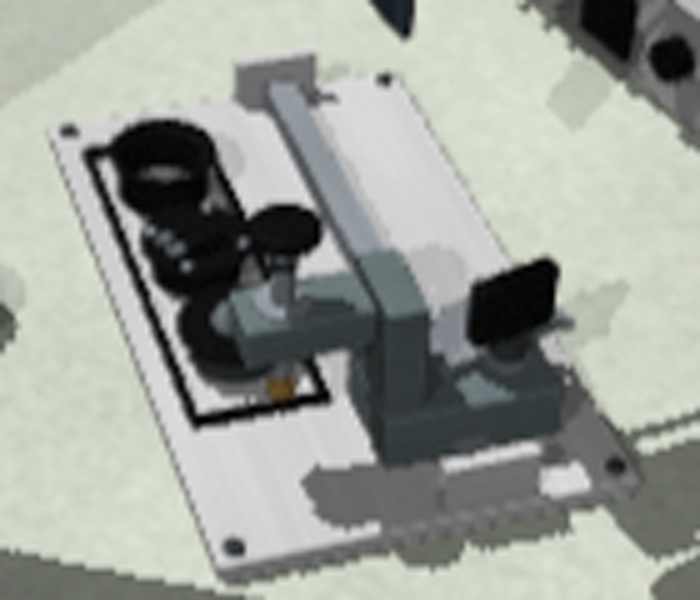

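View pics/cc0.png

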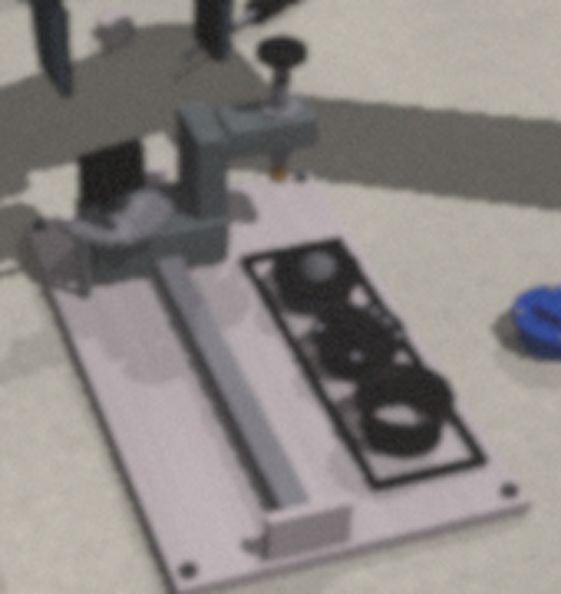

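```bash
cat > fit.py <<'E'
from h import *
from scipy.optimize import least_squares
s0=env.state()
S=lambda a,b:(270+a/5,205+b/5); C=lambda a,b:(235+a/3.3,185+b/3.3); W=lambda a,b:(110+a/1.75,b/1.75)
# (cam,pixel, jigx or ('t',sign), jigy, z)
ob=[("wrist",W(68,402),'-',-93,18),("wrist",W(208,417),'+',-93,18),
("side",S(197,427),'-',-93,18),("side",S(328,400),'+',-93,18),("side",S(85,152),'-',143,18),
("side",S(222,570),-95,-190,12),("side",S(640,475),125,-190,12),("side",S(400,78),125,180,12),("side",S(48,130),-95,180,12),
("scene",C(243,262),'+',-93,18),("scene",C(342,240),'-',-93,18),("scene",C(486,462),'-',143,18),("scene",C(376,488),'+',143,18),
("scene",C(175,590),125,180,12),("scene",C(528,507),-95,180,12)]
def J(p,x,y,z):
    c,s=np.cos(p[2]),np.sin(p[2]); return np.array([p[0]+c*x-s*y,p[1]+s*x+c*y,z])
def res(p):
    r=[]
    for n,px,x,y,z in ob:
        if x=='-':x=-45-p[3]
        if x=='+':x=-45+p[3]
        r+=list(proj(n,J(p,x,y,z),s0)-px)
    return np.array(r)
f=least_squares(res,[570,50,0,38],loss="soft_l1",x_scale=[10,10,.1,10])
if __name__=="__main__":
    print(f.x[:2],np.degrees(f.x[2]),f.x[3]); print(f.fun.reshape(-1,2).round(1).tolist() if len(f.fun)==len(ob)*2 else 0)
    p=f.x
    print("knob",J(p,75,-125,92),"head",J(p,-45,-125,163))
    for n in("wrist","side","scene"): print(n,proj(n,J(p,75,-125,104),s0).round(1),proj(n,J(p,-45,-125,163),s0).round(1))
E
python3 fit.py
```

```text
[501.36569958  52.18822069] -6.531005523054436 37.416406567859106
[[0.4, -0.6], [-0.3, -0.5], [-1.8, -1.9], [-0.0, -2.1], [-1.3, -0.6], [-0.8, -0.5], [0.1, 0.1], [-1.9, -2.1], [-0.8, -1.1], [-1.9, -2.3], [-1.6, -1.6], [-0.9, -3.0], [-2.2, -2.4], [-0.4, -1.1], [0.2, -3.4]]
knob [561.66137498 -80.53115065  92.        ] head [442.44012093 -66.8822466  163.        ]
wrist [308.1 322.6] [113.9 351. ]
side [372.8 259.3] [326.8 249. ]
scene [267.  229.5] [318.8 197.9]
```

```bash
python3 - <<'E'
from fit import *
p=f.x
def inv(P):
    c,s=np.cos(p[2]),np.sin(p[2]); d=P[:2]-p[:2]; return np.array([c*d[0]+s*d[1],-s*d[0]+c*d[1]])
for z in(30,36,42):
    P=onz("wrist",W(129.5,173.75),z,s0); print("cup",z,P.round(1),inv(P).round(1))
for z in (104,):
    a,b=[onz("wrist",W(*q),z,s0) for q in((299,524),(397,513))]
    print("knob edge",a.round(1),b.round(1),inv(a),inv(b),np.linalg.norm(b-a),np.degrees(np.arctan2(*(inv(b)-inv(a))[::-1])))
# rail direction etc
q=S(510,300)
for n in("side","scene"): print(n,[proj(n,J(p,75+dx,-125,z)).round(1).tolist() for dx in(-24,24) for z in(66,104)])
crop("pics/wrist0.png","pics/wk0.png",250,270,370,335,5)
crop("pics/side0.png","pics/sk0.png",350,245,395,290,12)
E
```

```text
cup 30 [457.1  86.   30. ] [-47.8  28.5]
cup 36 [459.1  85.9  36. ] [-45.8  28.6]
cup 42 [461.1  85.8  42. ] [-43.9  28.8]
knob edge [541.2 -60.8 104. ] [583.8 -55.5 104. ] [  52.3933637  -107.69968295] [ 94.11077612 -97.61907094] 42.918075879465064 13.58456899667131
side [[362.6, 272.7], [363.7, 261.1], [380.4, 269.2], [381.8, 257.6]]
scene [[277.8, 241.9], [277.5, 227.7], [257.1, 245.6], [256.4, 231.4]]
```

View pics/wk0.png

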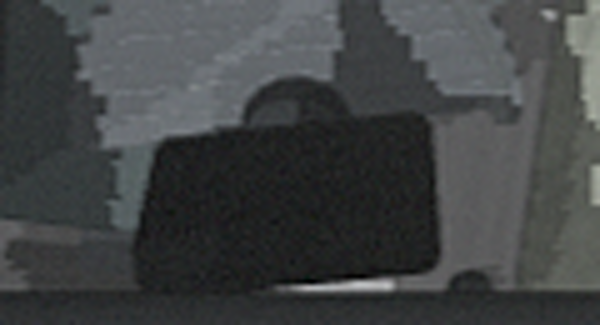

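View pics/sk0.png

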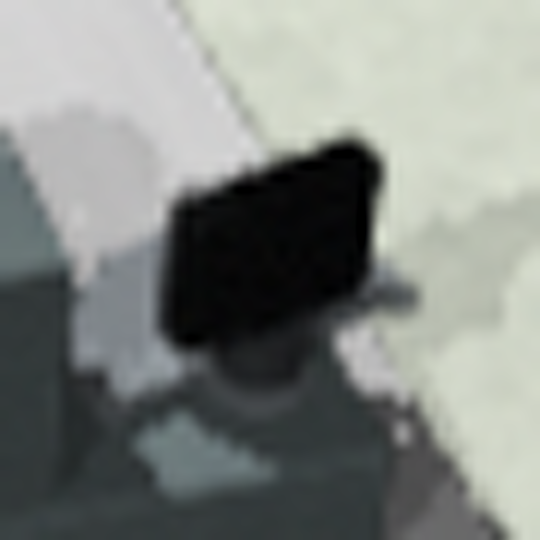

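```bash
python3 - <<'E'
from fit import *
p=f.x
Q=lambda a,b:(250+a/5,270+b/5)
for z,pts in((66,((158,141),(430,113))),(104,((136,293),(440,271)))):
    a,b=[onz("wrist",Q(*q),z,s0) for q in pts]
    print(z,a.round(1),b.round(1),((a+b)/2).round(1),np.linalg.norm(b-a).round(1),"angle",np.degrees(np.arctan2(b[1]-a[1],b[0]-a[0])))
E
```

```text
66 [537.3 -78.6  66. ] [584.3 -73.3  66. ] [560.8 -76.   66. ] 47.2 angle 6.473327181229576
104 [537.6 -85.8 104. ] [584.9 -81.9 104. ] [561.2 -83.8 104. ] 47.5 angle 4.690364591643549
```

Call:
jog_arm:
  plan: [0,-0.35,2.0,0,0,-0.35,2.0,0,0,-0.35,2.0,0,0,-0.35,2.0,0,0,0,0,1,0,0,0,1,0,0,0,1,0,0,0,1,0,0,0,1,0,0,0,1,0,0,0,1,0,0,0,1]
  claw: 5

```text
time_s: 1.15
ee_pos: [560.8, -80.0, 201.7]
ee_rot: [-51.5, 90.0, 170.2]
force: [0.6, 0.1, -0.4]
gripper_width: 49.7
```

Call:
jog_arm:
  plan: [0,0,0,1,0,0,0,1,0,0,0,1,0,0,0,1,0,0,0,1,0,0,0,1,0.5,0,0,0,1.0,0,0,0,1.0,0,0,0,0.5,0,0,0,0,0,0,0,0,0,0,0]

```text
time_s: 2.15
ee_pos: [560.7, -79.9, 171.3]
ee_rot: [-16.3, 89.9, 169.7]
force: [-0.3, -0.1, 0.8]
gripper_width: 50.1
```

```bash
python3 - <<'E'
from h import *
s=env.state(); print(s["ee_pos"],s["force"],R.from_euler("xyz",s["ee_rot"],degrees=True).as_matrix().round(3).tolist())
for n in("scene","side","wrist"):
    cv2.imwrite(f"pics/{n}1.png",env.grab_frame(n)[:,:,::-1])
crop("pics/side1.png","pics/side1c.png",270,140,430,325,3.2)
E
```

```text
[560.68406646 -79.94058336 171.31507086] [-0.28650296 -0.09750416  0.84763352] [[-0.001, 0.105, -0.994], [0.0, -0.994, -0.105], [-1.0, -0.0, 0.001]]
```

View pics/wrist1.png

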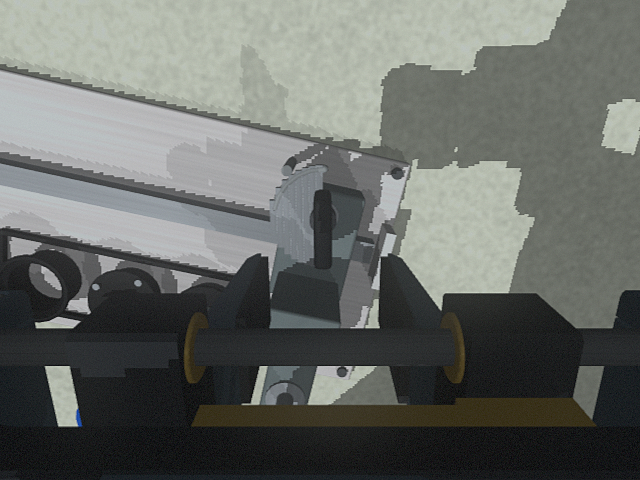

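View pics/side1c.png

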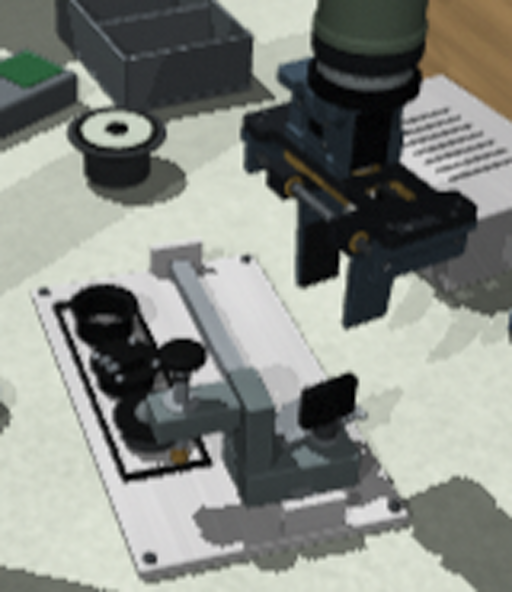

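Call:
jog_arm:
  plan: [0.5,0,0,0,1.0,0,0,0,1.2,0,0,0,1.2,0,0,0,1.2,0,0,0,1.2,0,0,0,0.8,0,0,0,0,0,0,0,0,0,0,0]

```text
time_s: 3.05
ee_pos: [560.8, -80.0, 100.5]
ee_rot: [-15.3, 89.9, 170.7]
force: [0.2, 0.9, -0.4]
gripper_width: 49.8
```

Call:
jog_arm:
  plan: [0,0,0,0,0,0,0,0,0,0,0,0,0,0,0,0,0,0,0,0,0,0,0,0]
  claw: 0.5
  newtons: 20

```text
time_s: 3.55
ee_pos: [561.1, -80.0, 101.3]
ee_rot: [162.7, 90.0, -11.3]
force: [0.3, 0.5, 0.1]
gripper_width: 13.4
```

```bash
python3 - <<'E'
from h import *
s=env.state(); print(s["ee_pos"],s["force"],s["torque"],s["gripper_width"],R.from_euler("xyz",s["ee_rot"],degrees=True).as_matrix().round(3).tolist())
for n in("side","wrist"):
    cv2.imwrite(f"pics/{n}2.png",env.grab_frame(n)[:,:,::-1])
crop("pics/side2.png","pics/side2c.png",270,140,430,325,3.2)
E
```

```text
[561.14720807 -80.02919406 101.32403554] [0.33590164 0.53635166 0.08320528] [ 0.04737752  0.14566696 -0.03219986] 13.383795823777154 [[0.001, 0.105, -0.995], [-0.0, -0.995, -0.105], [-1.0, 0.0, -0.001]]
```

View pics/wrist2.png

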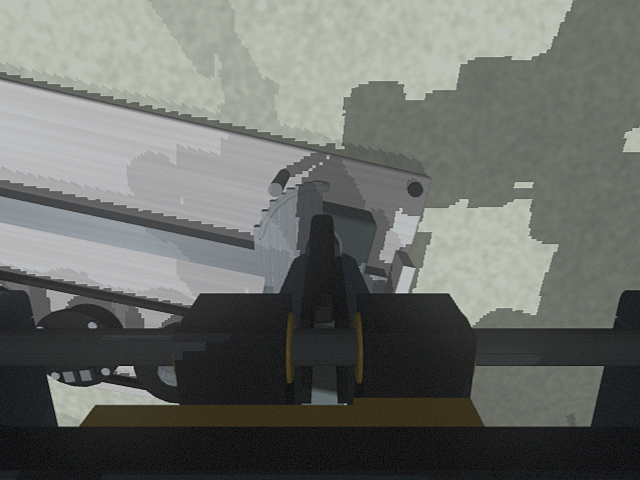

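View pics/side2c.png

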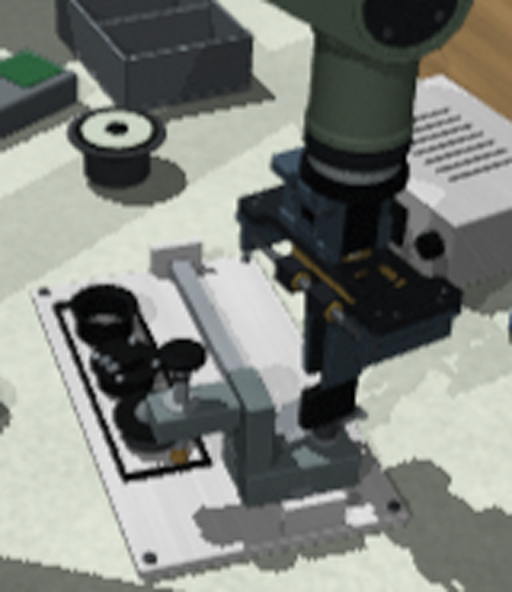

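Call:
jog_arm:
  plan: [0,0,0,0,0,0,0,0,0,0,0,-0.5,0,0,0,-0.5,0,0,0,-0.5,0,0,0,-0.5,0,0,0,-0.5,0,0,0,-0.5,0,0,0,-0.5,0,0,0,-0.5]

```text
time_s: 4.48
ee_pos: [561.0, -80.0, 101.0]
ee_rot: [162.2, 90.0, 12.4]
force: [0.2, -0.7, -0.7]
gripper_width: 5.0
```

```bash
cat > st.py <<'E'
from h import *
s=env.state(); m=R.from_euler("xyz",s["ee_rot"],degrees=True).as_matrix(); print(s["time_s"],s["ee_pos"].round(2),s["force"].round(2),s["torque"].round(3),s["gripper_width"],m.round(3).tolist(),"tooly yaw",np.degrees(np.arctan2(m[1,1],m[0,1])))
E
python3 st.py
```

```text
4.4833 [561.04 -80.   101.04] [ 0.2  -0.7  -0.67] [0.038 0.029 0.012] 5.021942414775966 [[0.0, 0.502, -0.865], [0.0, -0.865, -0.502], [-1.0, 0.0, -0.0]] tooly yaw -59.85130192623823
```

```bash
python3 - <<'E'
from h import *
for n in("side","wrist","scene"):
    cv2.imwrite(f"pics/{n}3.png",env.grab_frame(n)[:,:,::-1])
crop("pics/side3.png","pics/side3c.png",330,200,410,300,6)
crop("pics/scene3.png","pics/scene3c.png",220,170,320,290,5)
E
```

```text
(no output)
```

View pics/wrist3.png

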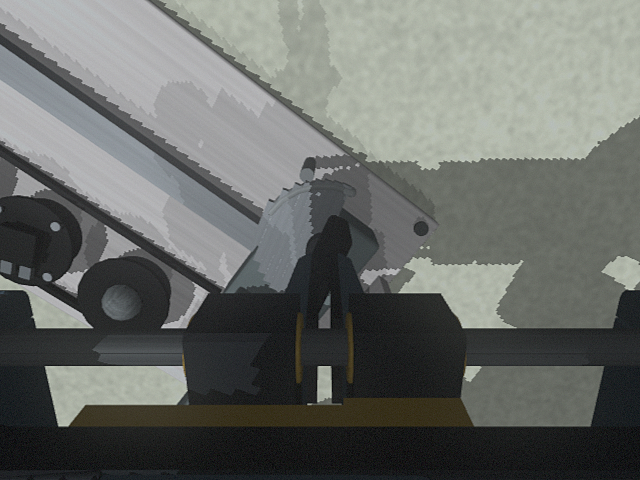

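View pics/side3c.png

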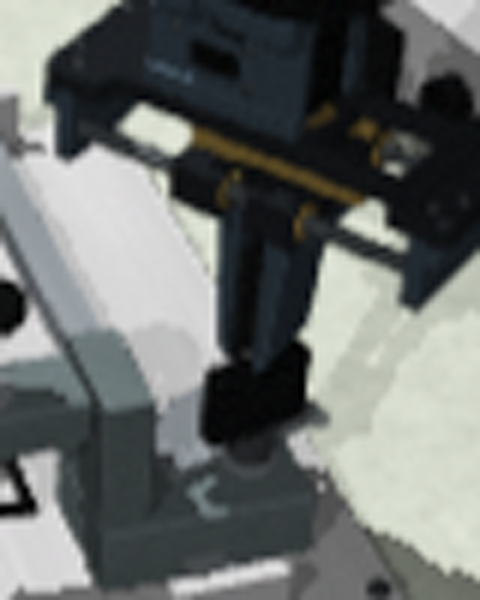

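View pics/scene3c.png

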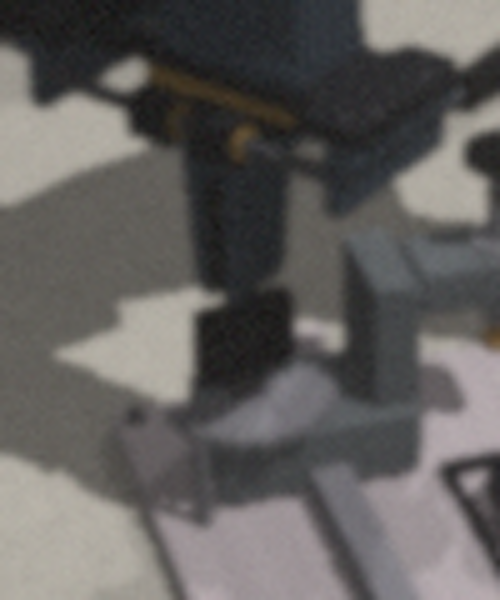

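```bash
python3 - <<'E'
from fit import *
print("tip",tri([ray("side",(330+262/6,200+370/6)),ray("scene",(220+238/5,170+298/5))]))
print("knobtop mid",tri([ray("side",(330+257/6,200+365/6)),ray("scene",(220+243/5,170+302/5))]))
print("knobbot",tri([ray("side",(330+252/6,200+440/6)),ray("scene",(220+240/5,170+385/5))]))
for z in (76,101,107,120): print(z,[proj(n,(561,-80,z)).round(1) for n in("side","scene","wrist")])
print(env.state()["ee_pos"])
E
```

```text
tip (array([560.07834797, -85.40023728, 100.688623  ]), [np.float64(1.5118583502980116), np.float64(1.511858350297974)])
knobtop mid (array([559.49764594, -81.69625662, 100.64564695]), [np.float64(1.766177524033307), np.float64(1.7661775240332722)])
knobbot (array([562.35670428, -80.38369194,  57.57618339]), [np.float64(1.388134310547972), np.float64(1.3881343105479818)])
76 [array([371.5, 267.9]), array([267.8, 240.1]), array([323.8, 258.4])]
101 [array([372.3, 260.2]), array([267.5, 230.7]), array([323.7, 276.7])]
107 [array([372.5, 258.3]), array([267.4, 228.4]), array([323.7, 281.8])]
120 [array([373. , 254.2]), array([267.2, 223.4]), array([323.7, 293.8])]
[561.0161315  -80.00346532 101.04706767]
```

```bash
python3 - <<'E'
from h import *
c=env.calibration("wrist");T=np.linalg.inv(np.array(c["T_tool_cam"]))
def pt(p):
    q=K(c)@((T@np.append(p,1))[:3]); return (q[:2]/q[2]).round(0)
for x in(-20,-10,0,6,15,25): print(x,[pt((x,y,z)) for y in (-45.3,) for z in(-16,-8,8,16)])
for x in (-20,0,25): print(x,[pt((x,-2.5,z)) for z in(-16,-8,8,16)])
crop("pics/wrist3.png","pics/w3c.png",260,180,400,300,5)
crop("pics/wrist2.png","pics/w2c.png",260,180,400,300,5)
E
```

```text
-20 [array([218., 261.]), array([220., 278.]), array([222., 311.]), array([224., 327.])]
-10 [array([224., 253.]), array([225., 269.]), array([228., 301.]), array([229., 316.])]
0 [array([229., 246.]), array([230., 261.]), array([232., 292.]), array([233., 306.])]
6 [array([232., 242.]), array([233., 257.]), array([235., 286.]), array([236., 301.])]
15 [array([236., 236.]), array([236., 251.]), array([238., 279.]), array([239., 293.])]
25 [array([239., 230.]), array([240., 245.]), array([242., 272.]), array([243., 285.])]
-20 [array([318., 261.]), array([318., 278.]), array([318., 311.]), array([318., 327.])]
0 [array([318., 246.]), array([319., 261.]), array([319., 292.]), array([319., 306.])]
25 [array([319., 230.]), array([319., 245.]), array([319., 272.]), array([319., 285.])]
```

View pics/w3c.png

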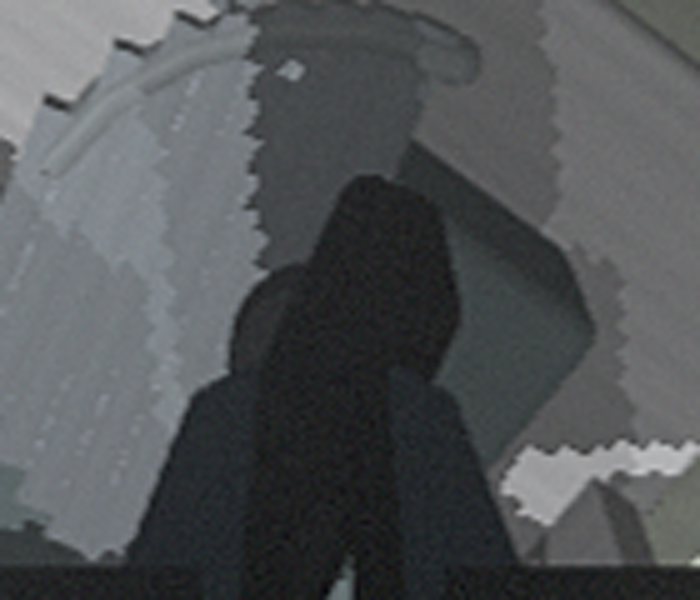

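View pics/w2c.png

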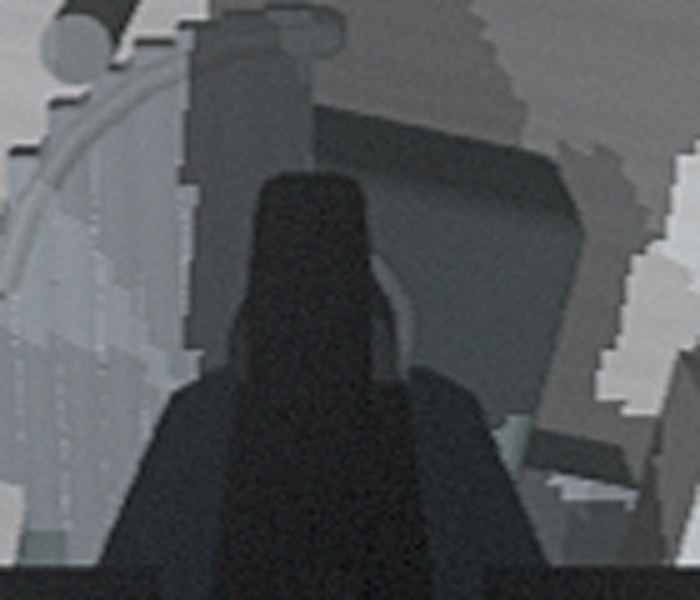

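```bash
python3 - <<'E'
from h import *
m=R.from_euler("xyz",[-16.3,89.9,169.7],degrees=True).as_matrix()
t=np.array([560.7,-79.9,171.3])
im=cv2.imread("pics/side1.png"); im2=cv2.imread("pics/scene1.png")
for n,im,(x0,y0,x1,y1) in(("side",im,(335,150,425,260)),("scene",im2,(200,110,340,240))):
    k=5
    c=cv2.resize(im[y0:y1,x0:x1],None,fx=k,fy=k,interpolation=cv2.INTER_CUBIC)
    for x,col in((-10,(0,255,255)),(25,(0,0,255))):
        for y in(-25,25):
            for z in(-16,16):
                p=proj(n,t+m@np.array([x,y,z])); cv2.circle(c,(int((p[0]-x0)*k),int((p[1]-y0)*k)),4,col,-1)
    c=cv2.convertScaleAbs(c,alpha=1.6,beta=20)
    cv2.imwrite(f"pics/{n}1f.png",c)
E
```

```text
(no output)
```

View pics/side1f.png

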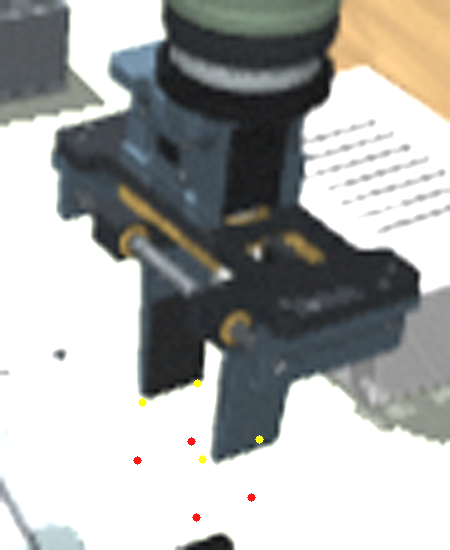

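View pics/scene1f.png

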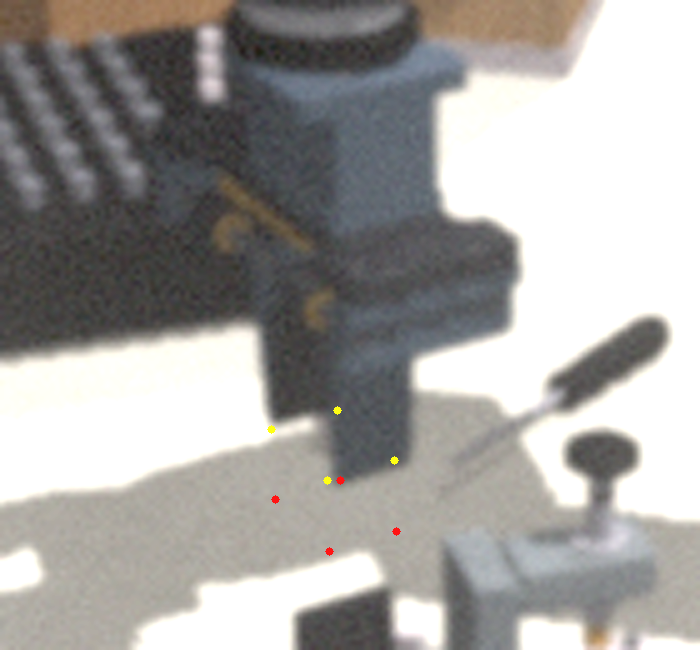

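Call:
jog_arm:
  plan: [0,0,0,1,0,0,0,1,0,0,0,1,0,0,0,1,0,0,0,0,0,0,0,0,0,0,0,0,0,0,0,0]
  claw: 5

```text
time_s: 5.3
ee_pos: [561.0, -80.0, 101.0]
ee_rot: [169.7, 90.0, -4.2]
force: [0.2, 0.1, 0.1]
gripper_width: 49.7
```

Call:
jog_arm:
  plan: [0.4,0,0,0,0.6,0,0,0,0.6,0,0,0,0.6,0,0,0,0.6,0,0,0,0.6,0,0,0,0,0,0,0,0,0,0,0]

```text
time_s: 5.97
ee_pos: [560.7, -79.9, 66.5]
ee_rot: [-18.7, 89.9, 167.3]
force: [1.7, -0.1, 0.9]
gripper_width: 50.2
```

```bash
python3 st.py; python3 - <<'E'
from h import *
for n in("side","wrist"):
    cv2.imwrite(f"pics/{n}4.png",env.grab_frame(n)[:,:,::-1])
a=cv2.imread("pics/side4.png")[180:300,330:430]; b=cv2.imread("pics/wrist4.png")[160:340,230:420]
a=cv2.resize(a,(400,480),interpolation=cv2.INTER_CUBIC);b=cv2.resize(b,(400,480),interpolation=cv2.INTER_CUBIC)
cv2.imwrite("pics/c4.png",cv2.convertScaleAbs(np.hstack([a,b]),alpha=1.5,beta=15))
E
```

```text
5.9667 [560.74 -79.95  66.53] [ 1.74 -0.07  0.91] [0.079 0.108 0.003] 50.16046995891697 [[-0.001, 0.105, -0.995], [0.0, -0.995, -0.105], [-1.0, -0.0, 0.001]] tooly yaw -83.99984533811255
```

View pics/c4.png

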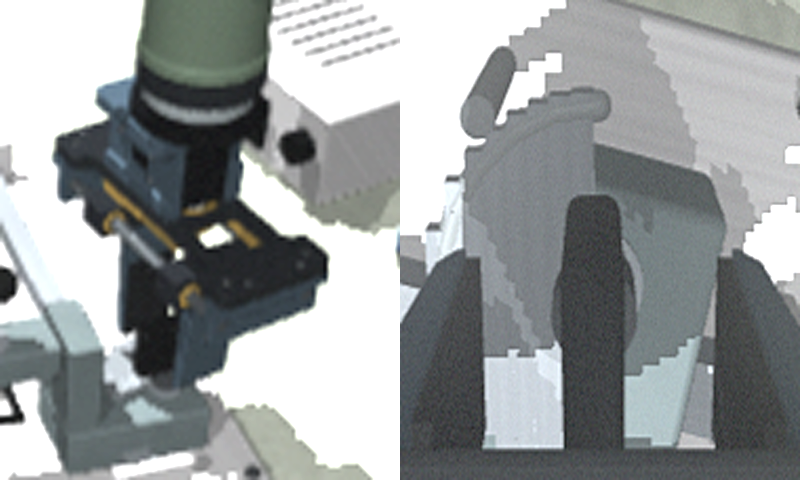

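Call:
jog_arm:
  plan: [0,0,0,0,0,0,0,0,0,0,0,0,0,0,0,0,0,0,0,0,0,0,0,0,0,0,0,0,0,0,0,0,0,0,0,0,0,0,0,0]
  claw: 0.5
  newtons: 20

```text
time_s: 6.9
ee_pos: [561.0, -79.1, 67.2]
ee_rot: [-98.6, 89.9, 87.4]
force: [0.0, 5.4, 1.3]
gripper_width: 11.9
```

```bash
python3 st.py
```

```text
6.9 [561.01 -79.08  67.17] [0.03 5.39 1.29] [ 0.949  0.175 -0.018] 11.875146602503785 [[0.0, 0.104, -0.995], [0.001, -0.995, -0.104], [-1.0, -0.001, -0.0]] tooly yaw -84.02440726347088
```

Call:
jog_arm:
  plan: [0,-0.1,0,0,0,0,0,0,0,0,0,-0.5,0,0,0,-0.5,0,0,0,-0.5,0,0,0,-0.5,0,0,0,-0.5,0,0,0,-0.5,0,0,0,-0.5,0,0,0,-0.5,0,0,0,-0.5,0,0,0,-0.5]

```text
time_s: 7.9
ee_pos: [561.0, -79.1, 67.2]
ee_rot: [146.4, 90.0, 2.5]
force: [-0.4, 3.1, 1.6]
gripper_width: 11.4
```

```bash
python3 st.py
```

```text
7.9 [561.   -79.06  67.15] [-0.36  3.13  1.59] [ 0.56   0.1   -0.107] 11.441028093298875 [[0.0, 0.59, -0.808], [0.0, -0.808, -0.59], [-1.0, 0.0, -0.0]] tooly yaw -53.86747465519595
```

Call:
jog_arm:
  plan: [0,0,0,-0.6,0,0,0,-0.6,0,0,0,-0.6,0,0,0,-0.6,0,0,0,-0.6,0,0,0,-0.6,0,0,0,-0.6,0,0,0,-0.6,0,0,0,-0.6,0,0,0,-0.6,0,0,0,-0.3,0,0,0,0]

```text
time_s: 8.9
ee_pos: [561.0, -79.0, 67.1]
ee_rot: [108.4, 90.0, 2.2]
force: [-0.5, 2.4, 1.8]
gripper_width: 11.4
```

```bash
python3 st.py; python3 - <<'E'
from h import *
for n in("side","wrist","scene"):
    cv2.imwrite(f"pics/{n}5.png",env.grab_frame(n)[:,:,::-1])
E
```

```text
8.9 [560.98 -79.01  67.14] [-0.47  2.35  1.77] [0.595 0.002 0.088] 11.433217199655315 [[0.0, 0.96, -0.278], [0.0, -0.278, -0.96], [-1.0, 0.0, -0.0]] tooly yaw -16.16922121154085
```

View pics/wrist5.png

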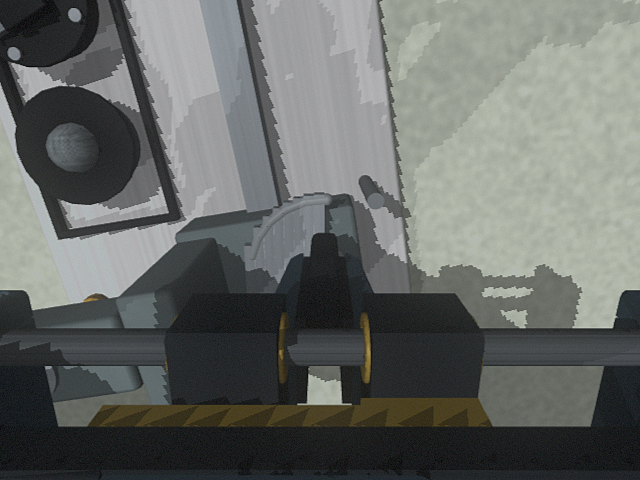

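Call:
jog_arm:
  plan: [0,-0.05,-0.3,0,0,-0.1,-0.6,0,0,-0.15,-0.89,0,0,-0.15,-0.89,0]

```text
time_s: 9.38
ee_pos: [564.2, -52.5, 67.2]
ee_rot: [27.1, 89.9, -79.1]
force: [-1.0, -3.2, 1.3]
gripper_width: 11.7
```

```bash
python3 st.py
```

```text
9.3833 [564.2  -52.45  67.18] [-1.04 -3.22  1.31] [-0.735  0.103  0.012] 11.728008801075212 [[0.0, 0.96, -0.279], [-0.002, -0.279, -0.96], [-1.0, 0.001, 0.001]] tooly yaw -16.21274617904142
```

Call:
jog_arm:
  plan: [0,-0.2,-1.18,0,0,-0.2,-1.18,0,0,-0.2,-1.18,0,0,-0.2,-1.18,0,0,-0.2,-1.18,0,0,-0.2,-1.18,0,0,-0.2,-1.18,0,0,-0.2,-1.18,0,0,-0.2,-1.18,0,0,-0.2,-1.18,0,0,-0.05,-0.3,0,0,0,0,0]

```text
time_s: 10.38
ee_pos: [578.9, 72.3, 67.2]
ee_rot: [164.8, 89.8, 58.6]
force: [3.4, 3.0, 1.1]
gripper_width: 11.8
```

```bash
python3 st.py; python3 - <<'E'
from h import *
for n in("side","wrist","scene"):
    cv2.imwrite(f"pics/{n}6.png",env.grab_frame(n)[:,:,::-1])
crop("pics/side6.png","pics/s6c.png",270,190,410,325,5)
crop("pics/scene6.png","pics/c6c.png",255,195,405,365,3.5)
E
```

```text
10.3833 [578.94  72.32  67.16] [3.44 3.04 1.08] [ 0.406 -0.624  0.033] 11.79153761180914 [[0.002, 0.96, -0.279], [0.003, -0.279, -0.96], [-1.0, 0.001, -0.003]] tooly yaw -16.178099397113403
```

View pics/wrist6.png

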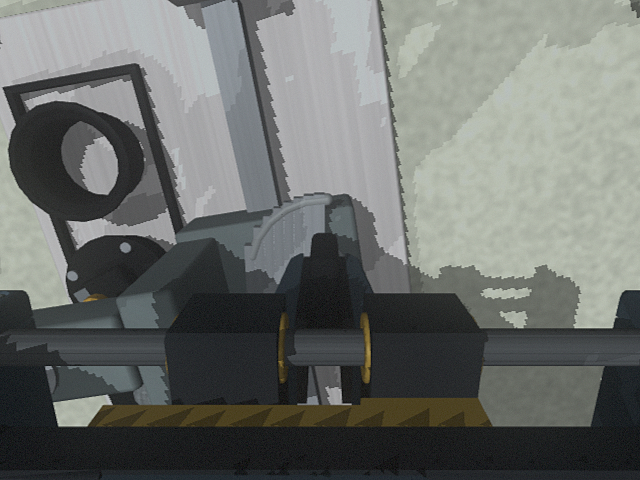

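View pics/s6c.png

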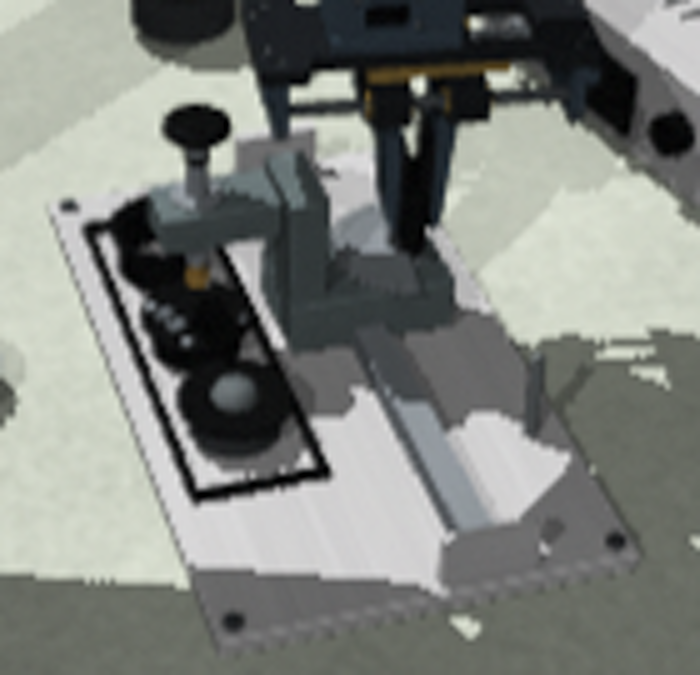

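View pics/c6c.png

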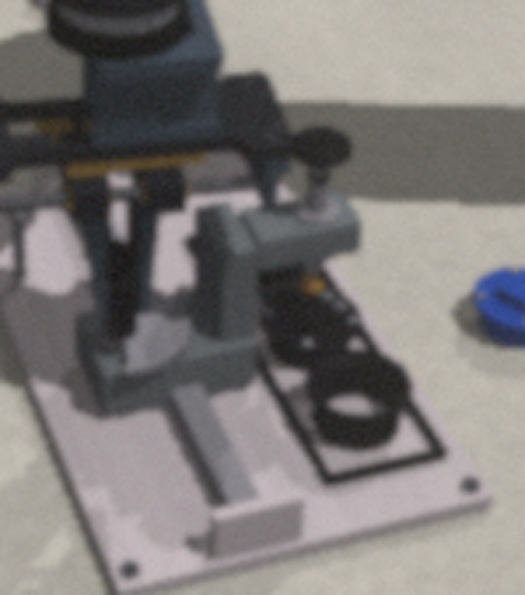

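```bash
python3 - <<'E'
from h import *
def z(n,x0,y0,x1,y1,k,o):
    im=cv2.imread(f"pics/{n}.png")[y0:y1,x0:x1]; im=cv2.resize(im,None,fx=k,fy=k,interpolation=cv2.INTER_CUBIC); cv2.imwrite(o,cv2.convertScaleAbs(im,alpha=2.2,beta=20))
z("side6",285,225,340,290,9,"pics/a6.png"); z("scene6",320,260,385,330,8,"pics/b6.png"); z("wrist0",140,40,235,150,5,"pics/d0.png")
E
```

```text
(no output)
```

View pics/a6.png

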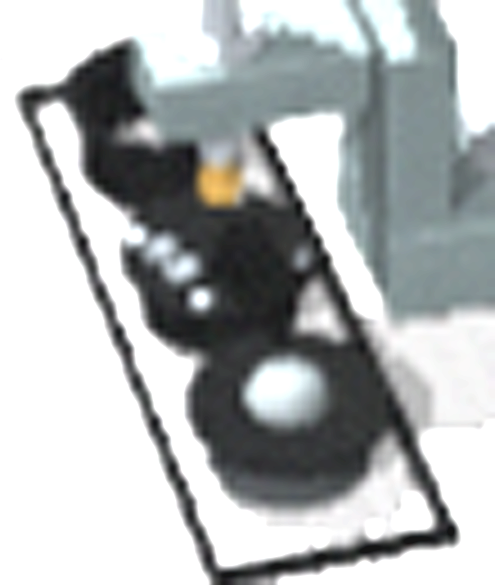

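View pics/b6.png

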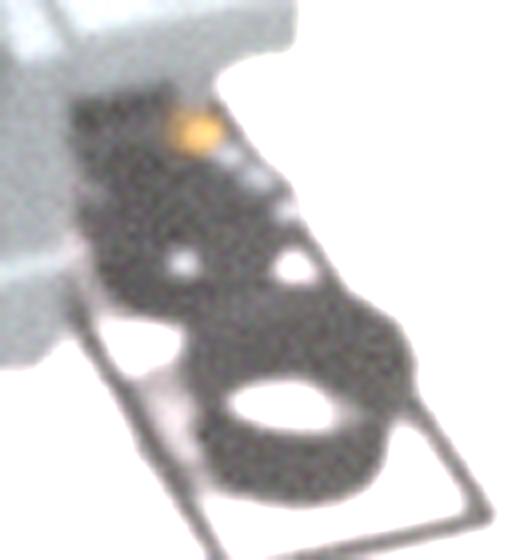

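View pics/d0.png

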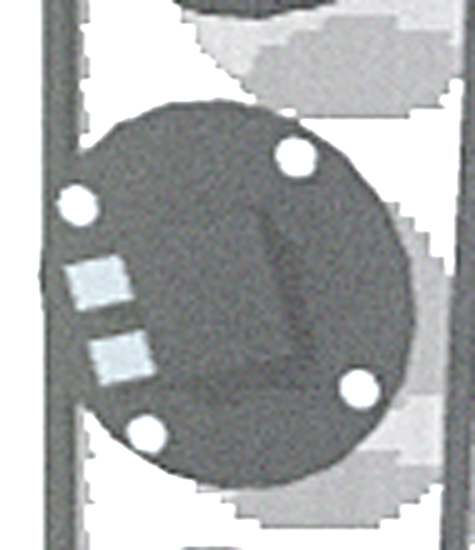

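```bash
python3 - <<'E'
from fit import *
from h import *
s0={"ee_pos":np.array([574.487,0.027,201.214]),"ee_rot":np.array([-90.88502573,89.8981388,179.1168])}
p=[501.366,52.188,np.radians(-6.53)]
def inv(P):
    c,s=np.cos(p[2]),np.sin(p[2]); d=P[:2]-p[:2]; return np.array([c*d[0]+s*d[1],-s*d[0]+c*d[1]])
D=lambda a,b:(140+a/5,40+b/5)
A=lambda a,b:(285+a/9,225+b/9); B=lambda a,b:(320+a/8,260+b/8)
for z in(34,38):
    sc=[onz("wrist",D(*q),z,s0) for q in((296,157),(78,205),(147,434),(359,388))]
    c=np.mean(sc,0); print(z,c,inv(c),[np.linalg.norm(x-c).round(1) for x in sc])
    for n,F in(("side",A),("scene",B)):
        k,o=(9,(285,225)) if n=="side" else (8,(320,260))
        print(n,"screws",[((proj(n,x)-o)*k).round(0).tolist() for x in sc],"nose over cup",((proj(n,[c[0],c[1],56])-o)*k).round(0), "per mm y",((proj(n,[c[0]+.114,c[1]+.993,56])-proj(n,[c[0],c[1],56]))*k).round(2))
E
```

```text
34 [458.39964335  85.56214062  34.        ] [-46.48303189  28.27134259] [np.float64(26.1), np.float64(26.1), np.float64(26.2), np.float64(26.1)]
side screws [[225.0, 192.0], [125.0, 234.0], [192.0, 299.0], [293.0, 255.0]] nose over cup [209. 188.] per mm y [-0.9  -1.98]
scene screws [[177.0, 262.0], [283.0, 208.0], [192.0, 139.0], [86.0, 190.0]] nose over cup [189. 134.] per mm y [1.46 2.23]
38 [459.72422447  85.49540582  38.        ] [-45.15945475  28.35567664] [np.float64(25.8), np.float64(25.8), np.float64(25.9), np.float64(25.8)]
side screws [[229.0, 182.0], [130.0, 223.0], [197.0, 287.0], [297.0, 244.0]] nose over cup [213. 187.] per mm y [-0.91 -1.98]
scene screws [[173.0, 250.0], [278.0, 198.0], [188.0, 129.0], [84.0, 180.0]] nose over cup [184. 135.] per mm y [1.46 2.24]
```

Call:
jog_arm:
  plan: [0,0,0,0,0,0,0,0]

```text
time_s: 10.7
ee_pos: [578.7, 70.1, 67.2]
ee_rot: [138.7, 89.9, 32.5]
force: [3.8, 2.5, -0.3]
gripper_width: 11.7
```

```bash
python3 st.py
```

```text
10.7 [578.69  70.07  67.21] [ 3.82  2.52 -0.29] [ 0.439 -0.818  0.039] 11.707608559133751 [[0.001, 0.96, -0.28], [0.001, -0.28, -0.96], [-1.0, 0.001, -0.001]] tooly yaw -16.235755190953288
```

Call:
jog_arm:
  plan: [0,0.01,-0.1,0,0,0,-0.1,0,0,0,-0.1,0,0,0,0,0,0,0,0,0,0,0,0,0]

```text
time_s: 11.2
ee_pos: [578.9, 72.3, 67.2]
ee_rot: [0.4, 90.0, -105.8]
force: [2.4, -3.8, 2.6]
gripper_width: 12.2
```

```bash
python3 st.py; python3 - <<'E'
from h import *
def z(n,x0,y0,x1,y1,k):
    im=env.grab_frame(n)[:,:,::-1]; cv2.imwrite(f"pics/{n}7.png",im)
    im=im[y0:y1,x0:x1]; im=cv2.resize(im,None,fx=k,fy=k,interpolation=cv2.INTER_CUBIC); return cv2.convertScaleAbs(im,alpha=2.2,beta=20)
cv2.imwrite("pics/a7.png",z("side",285,225,340,290,9)); cv2.imwrite("pics/b7.png",z("scene",320,260,385,330,8))
E
python3 st.py
```

```text
11.2 [578.93  72.28  67.15] [ 2.39 -3.76  2.58] [-0.684 -0.53   0.015] 12.24100155401212 [[-0.0, 0.96, -0.279], [-0.001, -0.279, -0.96], [-1.0, 0.0, 0.001]] tooly yaw -16.19960220708872
11.3 [578.96  72.48  67.17] [ 3.38 -3.79  2.44] [-0.712 -0.502 -0.026] 11.297650992002788 [[-0.0, 0.96, -0.279], [-0.0, -0.279, -0.96], [-1.0, -0.0, 0.0]] tooly yaw -16.201828460026622
```

View pics/a7.png

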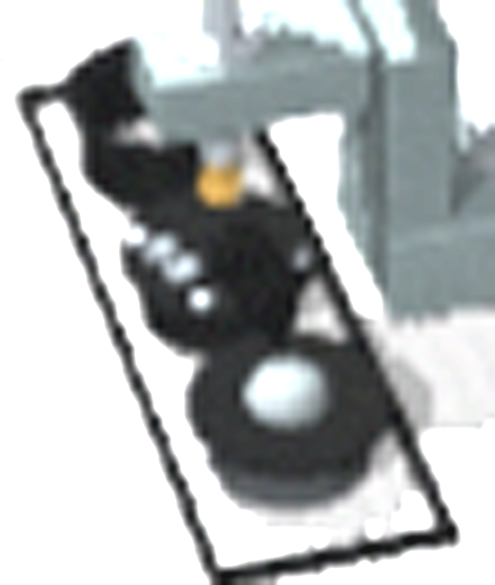

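View pics/b7.png

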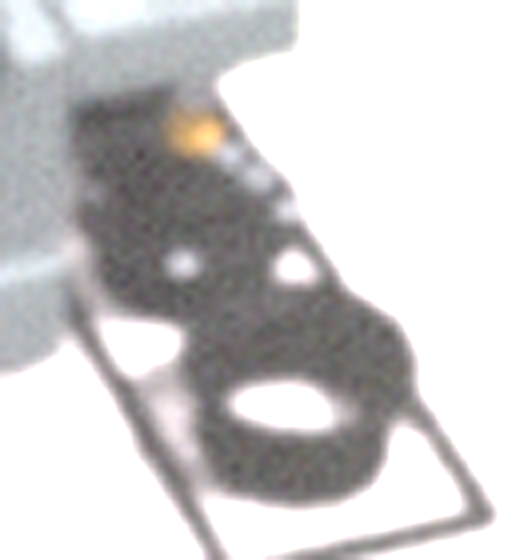

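Call:
jog_arm:
  plan: [0,0,0.05,0,0,0,0,0]

```text
time_s: 11.47
ee_pos: [579.0, 72.5, 67.2]
ee_rot: [164.5, 90.0, 58.3]
force: [2.4, -2.7, 2.6]
gripper_width: 12.2
```

Call:
jog_arm:
  plan: [0,0,0,0,0,0,0,0,0,0,0,0,0,0,0,0]
  claw: 3.0

```text
time_s: 11.8
ee_pos: [577.9, 72.6, 66.5]
ee_rot: [-82.0, 89.9, 171.8]
force: [0.1, 0.1, -0.3]
gripper_width: 29.8
```

Call:
jog_arm:
  plan: [-0.5,0,0,0,-1,0,0,0,-1.5,0,0,0,-1.5,0,0,0,-1.5,0,0,0,-1.5,0,0,0,-1.5,0,0,0,-1,0,0,0,-0.5,0,0,0,0,0,0,0]

```text
time_s: 12.63
ee_pos: [579.6, 72.4, 173.7]
ee_rot: [113.9, 89.8, 7.7]
force: [0.6, -0.6, 0.1]
gripper_width: 29.9
```

```bash
python3 st.py; python3 - <<'E'
from h import *
for n in("side","wrist","scene"):
    cv2.imwrite(f"pics/{n}8.png",env.grab_frame(n)[:,:,::-1])
E
```

```text
12.6333 [579.58  72.39 173.66] [ 0.6  -0.64  0.13] [-0.015  0.036 -0.   ] 29.859589493884084 [[0.003, 0.96, -0.279], [0.0, -0.279, -0.96], [-1.0, 0.003, -0.001]] tooly yaw -16.201530226399548
```

View pics/wrist8.png

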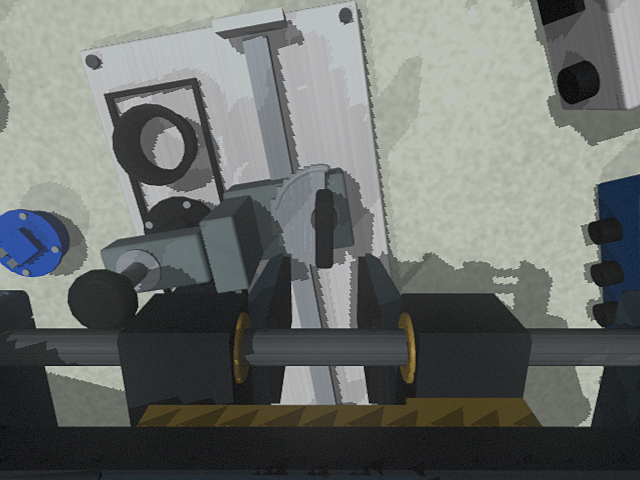

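View pics/side8.png

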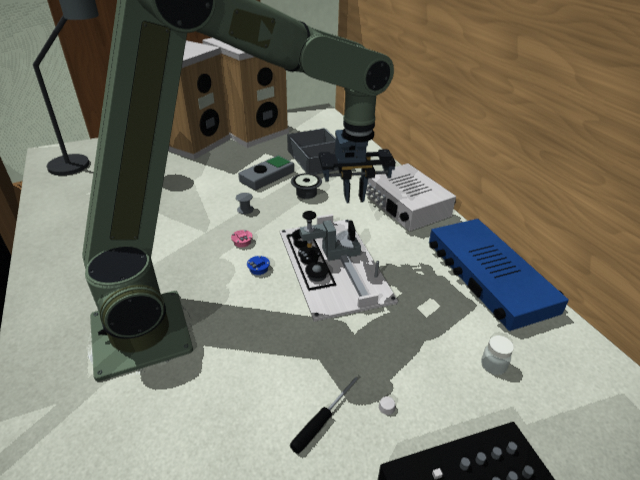

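```bash
python3 - <<'E'
from h import *
s={"ee_pos":np.array([579.3,72.4,173.2]),"ee_rot":np.degrees([0,0,0])}
s=env.state()
im=cv2.imread("pics/wrist8.png"); 
g=cv2.cvtColor(im,cv2.COLOR_BGR2GRAY)[255:345,55:150]; m=(g<50).astype(np.uint8)
cs,_=cv2.findContours(m,cv2.RETR_EXTERNAL,cv2.CHAIN_APPROX_NONE); c=max(cs,key=cv2.contourArea)
print(cv2.minEnclosingCircle(c),cv2.boundingRect(c))
for px in ((103,299),):
    print(onz("wrist",px,155,s),onz("wrist",px,163,s))
print(proj("wrist",(459.7,86.2,160),s),proj("wrist",(579,72.4,104),s))
k,r,o=pose("wrist",s);print(o)
print("side/scene head pred",proj("side",(459.7,86.2,163)),proj("scene",(459.7,86.2,163)))
E
python3 -c "
from h import *
crop('pics/side8.png','pics/s8c.png',280,195,380,295,6)
crop('pics/scene8.png','pics/c8c.png',290,190,390,330,5)"
```

```text
((50.817989349365234, 56.36492919921875), 54.12711715698242) (0, 15, 95, 75)
[457.39874472  86.38108418 155.        ] [463.13437644  88.88190754 163.        ]
[102.18527938 302.48571997] [325.54281835 234.58929813]
[600.63902075 148.8360403  354.79006021]
side/scene head pred [308.55115606 212.96363247] [346.00226029 234.49476499]
```

View pics/s8c.png

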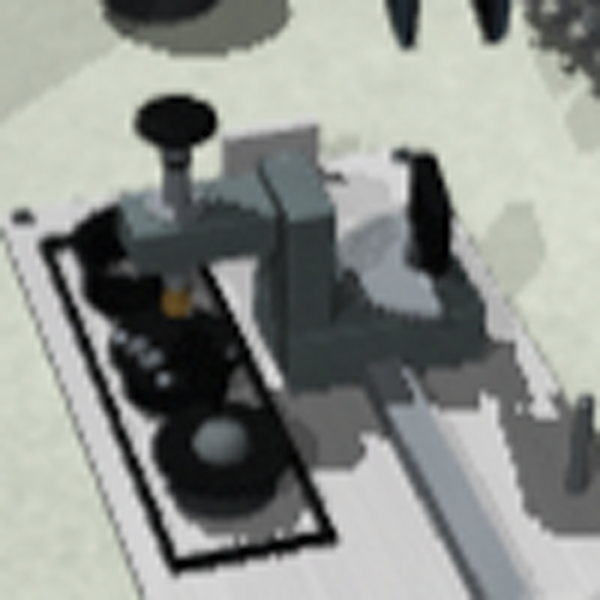

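View pics/c8c.png

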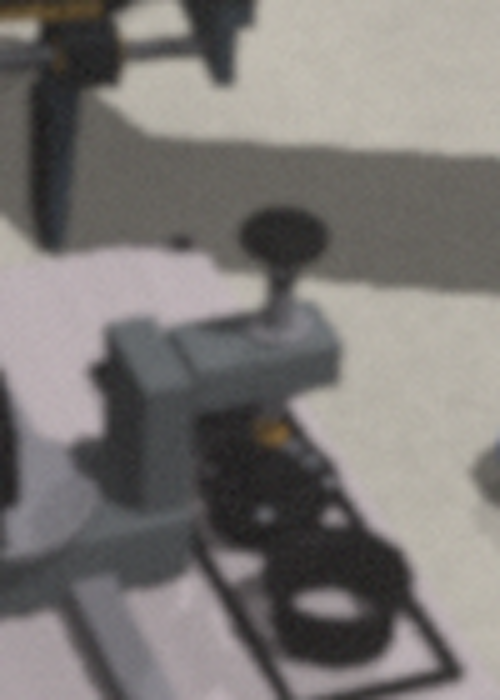

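Call:
jog_arm:
  plan: [0,-0.5,0.08,0,0,-1.1,0.19,0,0,-1.3,0.22,0,0,-1.3,0.22,0,0,-1.3,0.22,0,0,-1.3,0.22,0,0,-1.3,0.22,0,0,-1.3,0.22,0,0,-1.3,0.22,0,0,-0.8,0.14,0,0,-0.36,0.06,0,0,0,0,0]
  claw: 0

```text
time_s: 13.78
ee_pos: [458.7, 86.1, 171.9]
ee_rot: [-62.2, 90.0, -168.4]
force: [0.5, -0.1, 0.1]
gripper_width: 0.3
```

Call:
jog_arm:
  plan: [0,0,0,0,0,0,0,0,0,0,0,0]

```text
time_s: 14.03
ee_pos: [460.1, 86.0, 172.0]
ee_rot: [107.8, 90.0, 1.6]
force: [-0.2, 0.3, -0.5]
gripper_width: 0.8
```

```bash
python3 st.py; python3 - <<'E'
from h import *
for n in("side","scene"):
    cv2.imwrite(f"pics/{n}9.png",env.grab_frame(n)[:,:,::-1])
crop('pics/side9.png','pics/s9c.png',280,165,360,275,5)
crop('pics/scene9.png','pics/c9c.png',300,160,390,270,5)
a=cv2.imread('pics/s9c.png');b=cv2.imread('pics/c9c.png');cv2.imwrite('pics/c9.png',cv2.convertScaleAbs(cv2.hconcat([a,b]),alpha=1.5,beta=15)[:, :800])
E
python3 st.py
```

```text
14.0333 [460.06  86.04 172.02] [-0.15  0.32 -0.5 ] [ 0.011  0.035 -0.017] 0.8335752637723635 [[0.0, 0.96, -0.279], [0.0, -0.279, -0.96], [-1.0, 0.0, -0.0]] tooly yaw -16.209164686787524
14.1333 [459.86  86.03 171.97] [-0.76  0.46 -0.47] [ 0.016 -0.012 -0.039] 0.37222116301029046 [[0.0, 0.96, -0.279], [-0.0, -0.279, -0.96], [-1.0, 0.0, 0.0]] tooly yaw -16.20830940795933
```

View pics/c9.png

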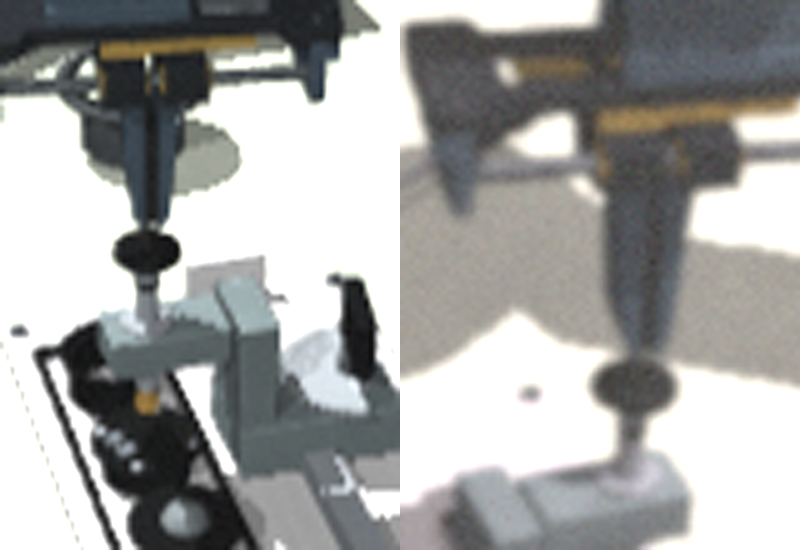

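Call:
jog_arm:
  plan: [0.5,0,0,0,0.5,0,0,0,0.3,0,0,0,0.1,0,0,0,0,0,0,0]

```text
time_s: 14.55
ee_pos: [459.1, 86.0, 157.5]
ee_rot: [-62.2, 89.9, -168.4]
force: [0.3, -0.3, -0.1]
gripper_width: 0.7
```

Call:
jog_arm:
  plan: [0.1,0,0,0,0,0,0,0]

```text
time_s: 14.72
ee_pos: [459.5, 86.1, 157.0]
ee_rot: [104.7, 90.0, -1.5]
force: [-0.2, -0.1, -0.1]
gripper_width: 0.6
```

Call:
jog_arm:
  plan: [0.1,0,0,0,0,0,0,0]

```text
time_s: 14.88
ee_pos: [459.4, 86.1, 156.0]
ee_rot: [105.7, 90.0, -0.5]
force: [-0.3, 0.4, -1.0]
gripper_width: 0.6
```

Call:
jog_arm:
  plan: [0.1,0,0,0,0,0,0,0]

```text
time_s: 15.05
ee_pos: [459.4, 86.0, 155.0]
ee_rot: [-2.1, 90.0, -108.3]
force: [0.4, -0.9, 0.4]
gripper_width: 0.7
```

Call:
jog_arm:
  plan: [0.1,0,0,0,0,0,0,0]

```text
time_s: 15.22
ee_pos: [459.3, 86.0, 153.9]
ee_rot: [-48.7, 90.0, -154.9]
force: [-0.1, -1.0, 0.5]
gripper_width: 0.4
```

Call:
jog_arm:
  plan: [0.1,0,0,0,0,0,0,0]

```text
time_s: 15.38
ee_pos: [459.3, 86.1, 152.9]
ee_rot: [-72.8, 90.0, -179.0]
force: [-0.7, -0.6, 0.1]
gripper_width: 0.6
```

Call:
jog_arm:
  plan: [0.1,0,0,0,0,0,0,0]

```text
time_s: 15.55
ee_pos: [459.3, 86.0, 151.9]
ee_rot: [-57.9, 90.0, -164.1]
force: [0.2, -0.3, -0.7]
gripper_width: 0.3
```

Call:
jog_arm:
  plan: [0.1,0,0,0,0,0,0,0]

```text
time_s: 15.72
ee_pos: [459.6, 86.1, 151.3]
ee_rot: [113.9, 90.0, 7.7]
force: [-0.6, 0.1, 2.5]
gripper_width: 0.5
```

Call:
jog_arm:
  plan: [0.1,0,0,0,0,0,0,0]

```text
time_s: 15.88
ee_pos: [459.6, 86.1, 150.3]
ee_rot: [114.6, 90.0, 8.4]
force: [-1.1, -0.4, 2.4]
gripper_width: 0.5
```

Call:
jog_arm:
  plan: [0.15,0,0,0,0.15,0,0,0,0.15,0,0,0,0.15,0,0,0,0.15,0,0,0,0.15,0,0,0,0.15,0,0,0,0.15,0,0,0,0.15,0,0,0,0.15,0,0,0,0.15,0,0,0,0,0,0,0]

```text
time_s: 16.88
ee_pos: [459.6, 86.1, 134.0]
ee_rot: [113.0, 90.0, 6.8]
force: [-2.5, 0.3, 10.3]
gripper_width: 0.4
```

Call:
jog_arm:
  plan: [0.1,0,0,0,0.1,0,0,0,0,0,0,0,0,0,0,0]

```text
time_s: 17.22
ee_pos: [459.6, 86.1, 132.4]
ee_rot: [114.4, 90.0, 8.2]
force: [-3.1, -0.2, 9.7]
gripper_width: 0.5
```

```bash
python3 st.py; python3 - <<'E'
from h import *
for n in("side","scene"):
    cv2.imwrite(f"pics/{n}10.png",env.grab_frame(n)[:,:,::-1])
crop('pics/side10.png','pics/s10c.png',285,195,335,275,7)
crop('pics/scene10.png','pics/c10c.png',310,210,370,290,7)
a=cv2.imread('pics/s10c.png');b=cv2.imread('pics/c10c.png');cv2.imwrite('pics/c10.png',cv2.convertScaleAbs(cv2.hconcat([a,b]),alpha=1.6,beta=15)[:, :800])
E
python3 st.py
```

```text
17.2167 [459.59  86.09 132.37] [-3.06 -0.21  9.72] [-0.063  0.59  -0.017] 0.4890369065038263 [[0.001, 0.96, -0.279], [0.0, -0.279, -0.96], [-1.0, 0.001, -0.0]] tooly yaw -16.1991918468632
17.3167 [459.6   86.09 132.42] [-2.88 -0.81 10.35] [-0.034  0.506 -0.026] 0.6777385500283024 [[0.001, 0.96, -0.279], [0.0, -0.279, -0.96], [-1.0, 0.001, -0.0]] tooly yaw -16.199002337053834
```

View pics/c10.png

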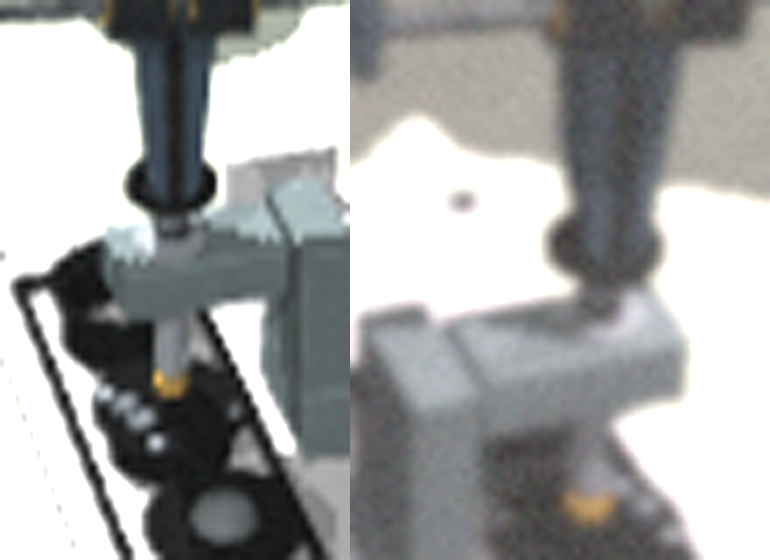

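Call:
jog_arm:
  plan: [0.1,0,0,0,0.1,0,0,0,0.1,0,0,0,0,0,0,0,0,0,0,0]

```text
time_s: 17.73
ee_pos: [459.6, 86.1, 129.6]
ee_rot: [114.2, 89.9, 8.0]
force: [-3.1, -0.4, 12.5]
gripper_width: 0.7
```

```bash
python3 st.py; python3 - <<'E'
from h import *
for n in("side","scene","wrist"):
    cv2.imwrite(f"pics/{n}11.png",env.grab_frame(n)[:,:,::-1])
crop('pics/side11.png','pics/s11c.png',285,195,335,275,7)
crop('pics/scene11.png','pics/c11c.png',310,210,370,290,7)
a=cv2.imread('pics/s11c.png');b=cv2.imread('pics/c11c.png');cv2.imwrite('pics/c11.png',cv2.convertScaleAbs(cv2.hconcat([a,b]),alpha=1.6,beta=15)[:, :800])
E
python3 st.py
```

```text
17.7333 [459.61  86.11 129.63] [-3.12 -0.42 12.54] [-0.067  0.609 -0.036] 0.7392124538586319 [[0.001, 0.96, -0.279], [0.0, -0.279, -0.96], [-1.0, 0.001, -0.0]] tooly yaw -16.1969363026597
17.8833 [459.63  86.09 129.7 ] [-3.32 -0.65 12.65] [-0.096  0.639 -0.024] 0.20412466080035424 [[0.001, 0.96, -0.279], [0.0, -0.279, -0.96], [-1.0, 0.001, -0.0]] tooly yaw -16.19854677795717
```

View pics/c11.png

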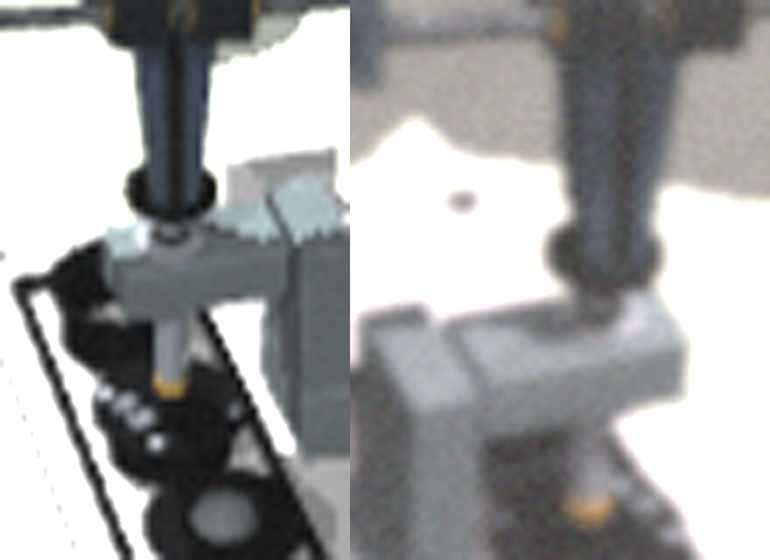

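View pics/wrist11.png

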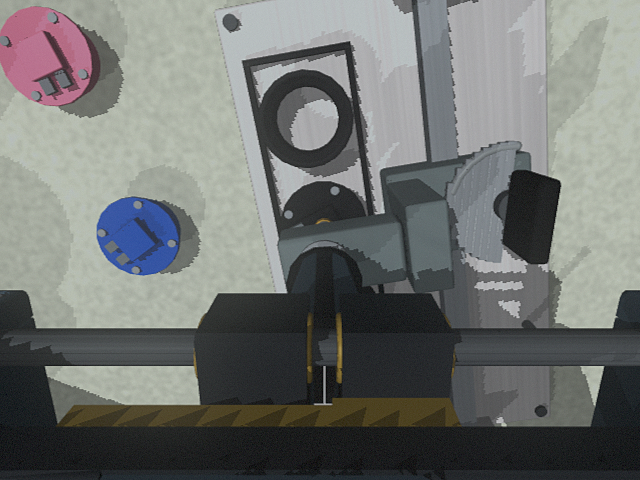

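Call:
jog_arm:
  plan: [0,0,0,0,0,0,0,0,0,0,0,0,0,0,0,0,0,0,0,0,0,0,0,0]

```text
time_s: 18.38
ee_pos: [459.6, 86.1, 129.7]
ee_rot: [113.2, 89.9, 7.0]
force: [-2.6, -0.2, 12.6]
gripper_width: 0.2
```

```bash
python3 st.py; python3 -c "
from workcell import env
print(env.job_done())"
```

```text
18.3833 [459.61  86.08 129.71] [-2.61 -0.2  12.58] [-0.085  0.639 -0.008] 0.2382021957953756 [[0.001, 0.96, -0.279], [0.0, -0.279, -0.96], [-1.0, 0.001, -0.0]] tooly yaw -16.1984728700007
the job is handed in; nothing more can be done
None
```

I turned the knob anticlockwise to about 80° and slid the carriage about 152.5 mm to the terminal cup, which is in the middle place. I then pressed the plunger about 22 mm with closed fingers and handed the job in at 18.4 s, still holding it.

**Last checks**
- **Press depth:** The tool went down 21.8 mm from first contact, with a steady 12.6 N. That matches the spring figures for 22 mm.
- **Mark ring and nose:** The pictures show the ring at the sleeve top. The nose stands on the cup's block, centred to about 1–2 mm.
- **Surroundings:** In the views I took, the tray parts and bench items look unmoved.

**What disagreed**
- **Fingertips shorter than stated:** They ended about 11 mm short of the reported TCP, not 25 mm ahead of it. My first attempt to grip the knob therefore closed on air just above it. I saw this in the pictures, went lower and gripped it properly.
- **Carriage overshoot:** The carriage passed the target slightly, then sprang back to 150.1 mm. I nudged it forward again before letting go.
- **Camera estimates:** They differed by about 1–2 mm on where the cup's centre is.
- **Sideways force:** About 3 N remained on the head across the slide rail at the end.

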